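# Find and hold the heavy side of a shaker rotor

## Robot

A 6-joint arm with a two-finger parallel gripper is mounted at the origin on a cart in front of the work surface, level with it; the furniture and walls round the work are solid. World frame = base frame: x ahead of the robot, y to its left, z up, the work surface at z = 0. Lengths are in m, angles in rad, forces in N, time in s.
With the tool pointing down it reaches from about 0.35 to 0.775 m from the base axis. Payload 7.3 kg.
Tool frame: the origin (TCP) lies at the centre of the arm's flange, where the gripper is bolted on; the fingertips stand 178 mm ahead of it and the grasp point (between the pads) lies 159 mm ahead of it (tip_extent is the distance from the TCP to the fingertips, in m); z points along the fingers, y is the line along which they close (so a half turn about z gives the same grasp; the last joint's range is limited). The gripper opens to 92 mm and grips with 3 to 60 N. Pads are 19 mm wide; open, the fingers measure 130 mm over their backs; the gripper's body (75 mm by 190 mm) begins 47 mm behind the grasp point.
Start: joints at [-1.426, 0.342, 1.524, -0, 1.275, -0.146], TCP at [0.151, -0.503, 0.405] pointing down, gripper open.
Joint ranges: [-2.53, 2.53], [-0.77, 2.02], [0.04, 2.7], [-1, 4.14], [0.28, 2.66], [-3.11, 3.11]. Speed limits (rad/s): [2.57, 2.57, 3.14, 3.14, 3.14, 3.14].

## Interface

Orientations are given as [roll, pitch, yaw] about the fixed x, y, z axes, in that order (R = Rz(yaw) Ry(pitch) Rx(roll)).
In Python, from cell import * gives the robot as it stands.
- The arm moves only by the tool arm_command, never from a script. Its arguments are lists of equal length, an entry for each row: "xyz": the shift along the world's x, y, z in mm, a list of three; "spin": the turn about the world's z in degrees. In form: {"xyz": [[tx, ty, tz], ...], "spin": [spin, ...]}. A call has 1 to 20 rows; each row shifts and turns the commanded pose from where the row before left it; what a row does not reach is not made up. A row lasts 1/10 s, in which the tool goes at most 50 mm and 8.59 degrees, less where a joint would pass 70% of its speed; a pose out of reach is approached as far as the arm can. A call with a gripper value outside its range is refused whole. "jaw" is the opening, from -1 (shut) to 1 (fully open), set as the call begins (left out, the last holds). The fingers move at their own pace and stop on an object; "squeeze" is the grip in N (left out, the last holds). Time passes only in rows, so rows that do not move let the fingers close. It gives the time, the measured TCP pose, the force, the opening and the grip force at its end, in the units of the state.
- observe(): the state, without advancing time (a new reading comes with each control period).
- read_camera(name): name is "scene" or "side" or "wrist"; returns a dict with "img" (400x640x3 uint8, red, green, blue), "depth" (400x640 float32, m along the optical axis (not along the pixel's ray), 0 where there is no reading), "fx", "fy", "cx", "cy" (pixels), "world_from_camera" (4x4, takes a point from camera to world coordinates). Camera axes: x right, y up, looking along -z (the intrinsics and any distortion apply to the point x, -y, -z); pixel columns grow to the right and rows downward; lengths in m; the calibration is good to about 2 mm. The wrist camera is an equidistant fisheye: a pixel r from the principal point sees the ray r / f radians off the axis. A picture is of the moment at which its call begins.
- hand_in(): hands the job in; it is judged then, once.
The state is a dict: "time": time; "qpos": joint angles; "qvel": joint speeds; "joint_efforts": joint torques, N m; "tool_pos": TCP position; "tool_rot": TCP orientation; "contact_force": force on the tool from outside, world axes, zero at the start; "torque": the same for the moment, N m; "opening": finger opening in m; "grip_force": force on a finger pad.
Only numpy, scipy, OpenCV 4.12 (cv2) and the standard library are available. Lean on these libraries where they do the work, as an engineer would, in place of code of your own. Each camera call takes 0.05 s, during which the arm holds its last target. There are 200 camera calls.

## Task

The shaker's rotor has a counterweight sealed inside and has lost its mark: pull the sprung red lock knob out to its stop, where it clicks and stays, then turn the freed rotor by hand well over to the side and find its heavy side from the way it falls or pulls (its greased bearing stops it short of the bottom, by the same amount from either side). Finish with the rotor gripped in the fingers and held still with the heavy side straight down, so that I can mark the rim; keep holding it, leave the lock pulled out, and do not disturb the marker, the spanner or the label roll.

Things in the scene. Friction and masses are not known exactly. Their poses are not given: they have to be found in the camera images.
- stand: Fixed, heavy bench fixture: grey base plate 130 (x) x 225 (y) mm, its top 18 mm above the bench. Origin on the bench; x runs along the rotor's axle away from the robot, y left as the robot sees it, z up. Pillar behind the rotor: 46 mm wide, x +14 to +44 mm, top at 116 mm. Lock bracket left of the rotor: 30 mm wide, y +80 to +94 mm, top at 114 mm. Nothing in front of or above the rotor.
- axle (a point): Centre of the rotor, 98 mm above the bench, at x = -15, y = 0 mm in the stand's frame; axes as the stand's, not turning. The rotor is a steel disc on edge, facing the robot, 124 mm across; its rim is a flat-sided band 16 mm thick, radius 36 to 62 mm, with 12 even tapped holes. A blue line on its face points at the lock hole: it shows the turn, but says nothing about where it is heavy.
- rim_top (a point): Highest point of the rotor's rim, 62 mm above the axle; fixed to the stand, not turning. The rim can be pinched here from above, across its 16 mm thickness, one finger in front and one behind, and swung round the axle: the disc pivots between the pads.
- rotor (a joint): Turn of the rotor, rad: 0 as locked (blue line to the left), growing clockwise as the robot sees it (top of rim goes right, -y); no stops. Unseen inside: a counterweight of 0.17 to 0.25 kg, 45 mm off the axle, at an angle that differs every time; at the start at least 40 degrees from the bottom, perhaps near the top. Its pull is at most 0.075 to 0.11 N m.
- bearing (a point): The greased bearing, on the axle at the pillar's front, 29 mm behind the rotor's centre. Its drag is 0.03 N m plus 0.02 N m per rad/s: let go, the rotor sinks without overshoot and in 2 to 3 s rests 15 to 24 degrees short of heavy side down, equally short from either side, so heavy side down is midway between the two rests. Between the rests, or within 24 degrees of heavy side up, it stays as put.
- lock_pin (a joint): Travel of the sprung lock pin, m: 0 in, its nose 7 mm deep in the rotor's lock hole (the rotor cannot turn); 0.010 at its outer stop. It slides out along the stand's +y (left). Pulling takes 2 to 5 N; past 8 mm it clicks over and stays out by itself, pushed on its stop with about 1.5 N; let go earlier it springs back in.
- lock_knob (a point): Middle of the lock pin's red knurled knob, which moves with the pin: 22 mm in diameter, 24 mm long, axis along the stand's y, black disc on its end; 98 mm above the bench, at x = -15, y = +119.5 mm in the stand's frame while in. It can be pinched from above, one finger in front (-x) and one behind (+x).
- marker: Bystander: loose white marker with a black cap, 17 x 135 x 16 mm, lying in front of the stand; origin at the middle of its underside.
- spanner: Bystander: loose thin steel spanner, 25 x 133 x 4 mm, lying right of the stand; origin at the middle of its underside.
- label_roll: Bystander: loose white roll of labels, 65 mm across, 25 mm high, lying behind the stand; origin at the middle of its underside.

How it is judged:
By the outcome, as a careful person would: the job done as asked, in the order asked, and still so for the second after the job is handed in, while the arm keeps its last pose, push and grip.
It also fails if it takes over 70 s, if anything falls off the work surface, if the arm or the gripper's body presses on something with over 40 N, if the wrist force passes 120 N, or if a joint passes its speed limit or range.

## Working session

There is one attempt and no reset: what is moved stays moved. The work goes in short steps, Python scripts to look and compute and a tool call to move; the robot and the scene stay as the last step left them, time stands still between calls to the robot, and variables do not carry over. Pictures are saved under pics/ and viewed, at most 10 in all, crops included, and the job is handed in when it is done.

Besides the shell and the picture viewer there is one more tool, called after "Request:" by a JSON object that holds its "name" and its "arguments", one argument or row to a line. arm_command: Moves the arm, as the interface text tells. Its arguments: {"type":"object","properties":{"xyz":{"type":"array","items":{"type":"array","items":{"type":"number"}}},"spin":{"type":"array","items":{"type":"number"}},"jaw":{"type":"number"},"squeeze":{"type":"number"}},"required":["xyz","spin"]}

```bash
mkdir -p pics
cat > h.py <<'E'
from cell import *
import numpy as np, cv2
def snap(n,f):
    c=read_camera(n); np.savez('pics/'+f+'.npz',**c); cv2.imwrite('pics/'+f+'.png',c['img'][:,:,::-1]); return c
def ray(c,u,v):
    x=(u-c['cx'])/c['fx']; y=(v-c['cy'])/c['fy']; T=c['world_from_camera']
    d=T[:3,:3]@np.array([x,-y,-1.]); return T[:3,3],d
def pt(c,u,v):
    o,d=ray(c,u,v); return o+d*c['depth'][int(v),int(u)]
def tri(a,ua,b,ub):
    o1,d1=ray(a,*ua);o2,d2=ray(b,*ub)
    s=np.linalg.lstsq(np.c_[d1,-d2],o2-o1,rcond=None)[0]
    p,q=o1+s[0]*d1,o2+s[1]*d2; return (p+q)/2,np.linalg.norm(p-q)
E
python3 - <<'E'
from h import *
a=snap('scene','s0');b=snap('side','d0')
cv2.imwrite('pics/both0.png',cv2.resize(np.vstack([a['img'],b['img']])[:,:,::-1],(480,600)))
for c in(a,b): print(c['world_from_camera'].round(3),c['fx'],c['cx'],c['cy'])
print(observe())
E
```

```text
[[-0.527  0.329 -0.784 -0.103]
 [-0.85  -0.212  0.483  0.408]
 [-0.008  0.92   0.391  0.463]
 [ 0.     0.     0.     1.   ]] 387.8582846809644 319.1364249118237 195.71164814733268
[[ 0.999 -0.038  0.025  0.602]
 [ 0.04   0.464 -0.885 -0.741]
 [ 0.022  0.885  0.465  0.508]
 [ 0.     0.     0.     1.   ]] 401.46045577635806 319.9759444331627 201.78387797627713
{'time': 0.1, 'qpos': array([-1.42603984e+00,  3.42652268e-01,  1.52489892e+00, -3.14406019e-05,
        1.27542784e+00, -1.46001755e-01]), 'qvel': array([-0.00098451, -0.00056087, -0.00299239, -0.00046349, -0.0005222 ,
        0.00160489]), 'joint_efforts': array([ 3.96477248e-03, -4.32003200e+01, -2.44694263e+01,  7.19867810e-02,
        5.26211236e-02, -3.66790596e-05]), 'tool_pos': array([ 0.15050547, -0.50284104,  0.40412258]), 'tool_rot': array([-3.14021665e+00, -1.71948361e-04,  2.90767299e-01]), 'contact_force': array([0.39392262, 0.88618766, 0.4396224 ]), 'torque': array([-0.01241327,  0.00349362, -0.05757931]), 'grip_force': 0.0, 'opening': 0.09178141533170592}
```

View pics/s0.png

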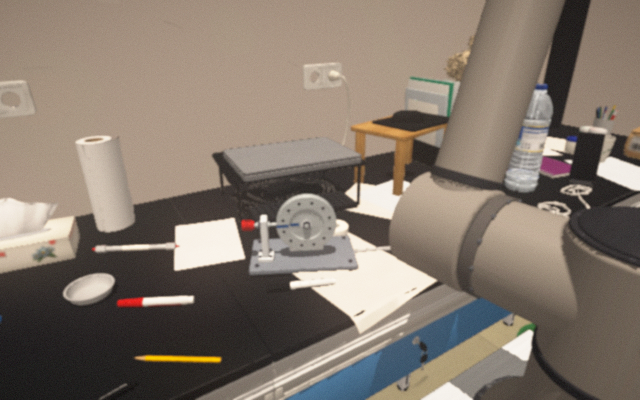

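View pics/d0.png

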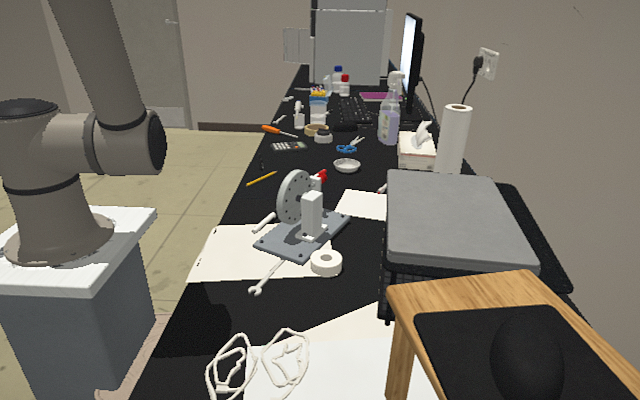

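The scene view has the rotor hub at about (306,224), the red knob at (248,225) and the base plate around (303,255). The side view has the rotor at (296,197) and the knob at (322,175). I'll enlarge both.

Run:
```python
import cv2,numpy as np
a=cv2.imread('pics/s0.png')[180:300,230:370];b=cv2.imread('pics/d0.png')[160:280,240:360]
a=cv2.resize(a,None,fx=5,fy=5,interpolation=2)[:, :700];b=cv2.resize(b,None,fx=5,fy=5,interpolation=2)
cv2.imwrite('pics/ca.png',a);cv2.imwrite('pics/cb.png',b)
```

```text
(no output)
```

View pics/ca.png

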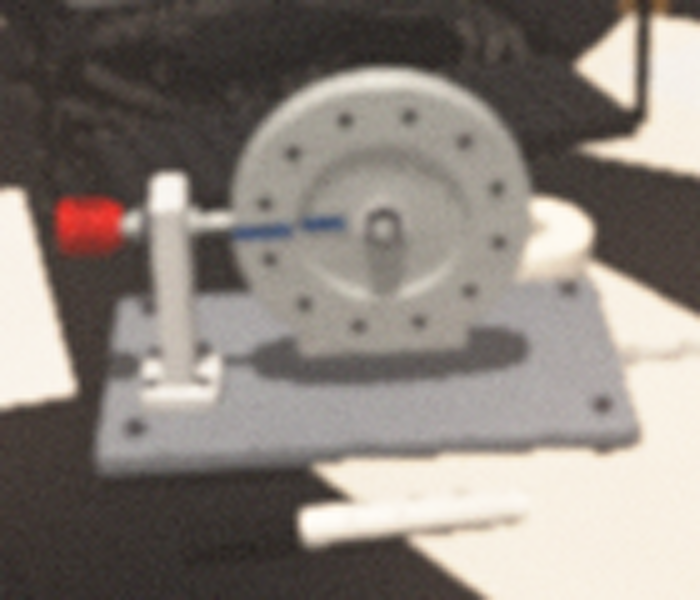

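View pics/cb.png

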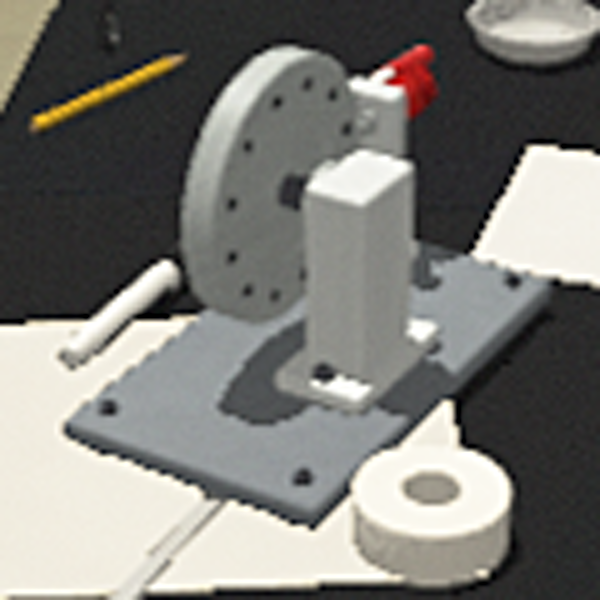

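```bash
cat > m.py <<'E'
from h import *
from scipy.optimize import least_squares
a=dict(np.load('pics/s0.npz'));b=dict(np.load('pics/d0.npz'))
A=lambda u,v:(230+(u-2)/5,180+(v-2)/5); B=lambda u,v:(240+(u-2)/5,160+(v-2)/5)
print('knob tri',tri(a,A(90,226),b,B(414,82)))
# model point(stand), cam, pixel
F,R,t=-65,65,112.5
L=[((-15,119.5,98),a,A(90,226)),((-15,119.5,98),b,B(414,82)),
((F,t,18),a,A(100,458)),((F,-t,18),a,A(637,432)),((R,-t,18),a,A(592,283)),((R,t,18),a,A(120,300)),
((F,-t,18),b,B(68,428)),((R,-t,18),b,B(312,515)),((R,t,18),b,B(552,284))]
def proj(c,p):
    T=np.linalg.inv(c['world_from_camera']);q=T[:3,:3]@p+T[:3,3]
    return np.array([c['cx']+c['fx']*q[0]/-q[2],c['cy']+c['fy']*-q[1]/-q[2]])
def W(s,p):
    c,n=np.cos(s[2]),np.sin(s[2]);p=np.array(p)/1e3
    return np.array([s[0]+c*p[0]-n*p[1],s[1]+n*p[0]+c*p[1],s[3]+p[2]])
r=lambda s:np.concatenate([proj(c,W(s,p))-px for p,c,px in L])
s=least_squares(r,[.6,0,0,0],loss='soft_l1').x
if __name__=='__main__':
    print(s.round(4),np.degrees(s[2]));print(r(s).reshape(-1,2).round(1))
    for n,p in dict(knob=(-15,119.5,98),axle=(-15,0,98),top=(-15,0,160)).items():print(n,W(s,p).round(4))
    print('depth knob',pt(a,*A(90,226)),'base',pt(a,*A(300,420)),'face L/R rim',pt(a,*A(248,250)),pt(a,*A(515,220)),pt(a,*A(390,90)))
    print('rimtop proj', [( (proj(a,W(s,p))-[230,180])*5+2).round(0) for p in((-23,0,160),(-23,62,98),(-23,-62,98),(-23,0,98))],((proj(b,W(s,(-15,0,160)))-[240,160])*5+2).round())
E
python3 m.py
```

```text
knob tri (array([0.57891339, 0.16312438, 0.10128634]), np.float64(0.007187464734160293))
[ 0.5433  0.0531 -0.4685 -0.0018] -26.84485092948176
[[-3.3  0.3]
 [ 1.2  2.6]
 [-0.7  0.3]
 [ 1.8 -0.6]
 [ 0.9 -1.1]
 [-0.3  0.2]
 [-1.9 -0.5]
 [ 0.4  0.5]
 [-0.2 -0.2]]
knob [0.5839 0.1665 0.0962]
axle [0.5299 0.0598 0.0962]
top [0.5299 0.0598 0.1582]
depth knob [0.56755231 0.16526957 0.10358726] base [0.5154859  0.1006975  0.01757796] face L/R rim [0.53957327 0.1089895  0.08902097] [0.49031973 0.01055545 0.09678358] [0.5121659  0.0561313  0.15792533]
rimtop proj [array([361.,  85.]), array([214., 230.]), array([514., 216.]), array([365., 223.])] [292.  62.]
```

Residuals of 3 px suggest I picked corners on the plate's lower edge; I'll check with depth clouds.

```bash
cat > d.py <<'E'
from m import *
print([k for k in a])
def cloud(c):
    v,u=np.mgrid[0:400,0:640];D=c['depth'];x=(u-c['cx'])/c['fx'];y=(v-c['cy'])/c['fy']
    P=np.stack([x*D,-y*D,-D],-1)@c['world_from_camera'][:3,:3].T+c['world_from_camera'][:3,3]
    P[D==0]=np.nan; return P
for n,c in(('scene',a),('side',b)):
    P=cloud(c);C=c['img'].astype(int);near=np.hypot(P[...,0]-.54,P[...,1]-.06)<.2
    m=near&(P[...,2]>.012)&(P[...,2]<.023)&(C.sum(-1)>200)&(abs(C[...,0]-C[...,2])<60)
    q=P[m];rc=cv2.minAreaRect((q[:,:2]*1000).astype(np.float32));print(n,'plate',len(q),np.median(q[:,2]),rc)
    bench=np.hypot(P[...,0]-.54,P[...,1]-.06)<.3;bz=P[bench&(abs(P[...,2])<.01)];print('bench z',np.median(bz[:,2]))
    k=near&(C[...,0]>120)&(C[...,1]<60)&(P[...,1]>.1);q=P[k];print('knob',len(q),np.median(q,0),q.min(0),q.max(0), np.argwhere(k).mean(0))
    r=near&(P[...,2]>.125);q=P[r];print('upper',len(q),q.min(0),q.max(0))
P=cloud(a);
near=np.hypot(P[...,0]-.525,P[...,1]-.06)<.075; near&=(P[...,2]>.03)&(P[...,2]<.165)
q=P[near]
# ransac vertical plane
best=0;rng=np.random.default_rng(0)
for _ in range(500):
    i=q[rng.choice(len(q),3)];n=np.cross(i[1]-i[0],i[2]-i[0]);n/=np.linalg.norm(n)+1e-12
    g=abs((q-i[0])@n)<.002
    if g.sum()>best:best=g.sum();G=g
f=q[G];c0=f.mean(0);n=np.linalg.svd(f-c0)[2][2];h=np.cross([0,0,1],n);h/=np.linalg.norm(h)
print('face',best,n,np.degrees(np.arctan2(n[1],n[0])));e=(f-c0)
(cx,cy),rad=cv2.minEnclosingCircle(np.c_[e@h,e[:,2]].astype(np.float32)*1000)
print('centre',c0+h*cx/1e3+np.array([0,0,cy/1e3]),rad)
E
python3 d.py|grep -v '^\[\[\| \['
```

```text
knob tri (array([0.57891339, 0.16312438, 0.10128634]), np.float64(0.007187464734160293))
['img', 'depth', 'fx', 'fy', 'cx', 'cy', 'world_from_camera']
scene plate 2952 0.018513413965602715 ((572.9677734375, 36.83085632324219), (229.29234313964844, 302.59271240234375), 63.61539840698242)
bench z 0.0009952319679787935
side plate 2415 0.019481348109992358 ((576.3794555664062, 34.68653869628906), (227.82794189453125, 301.3594055175781), 61.5572624206543)
bench z 0.0021390575017016245
```

```bash
sed -i 's/near&(P\[...,2\]>.012)/near\&(abs((P[...,0]-.543)*.45+(P[...,1]-.055)*-.89)<.14)\&(abs((P[...,0]-.543)*.89+(P[...,1]-.055)*-.45)<.085)\&(P[...,2]>.012)/; ' d.py; python3 d.py
```

```text
knob tri (array([0.57891339, 0.16312438, 0.10128634]), np.float64(0.007187464734160293))
['img', 'depth', 'fx', 'fy', 'cx', 'cy', 'world_from_camera']
scene plate 2703 0.0186077062365948 ((549.832763671875, 49.8316650390625), (226.00064086914062, 151.11712646484375), 63.373992919921875)
bench z 0.0009952319679787935
knob 102 [0.56926235 0.16556923 0.10365508] [0.56020106 0.14880726 0.09360195] [0.58117692 0.17658069 0.11105406] [224.50980392 247.29411765]
upper 1511 [ 0.48893507 -0.04307569  0.12504302] [0.7393771  0.11280174 0.16120571]
side plate 2101 0.019612839450171837 ((541.6614990234375, 49.33251953125), (227.50904846191406, 148.8446044921875), 68.01187133789062)
bench z 0.0021390575017016245
knob 40 [0.58043219 0.15539063 0.10799682] [0.57035017 0.14864282 0.09358871] [0.58742762 0.16835638 0.11241505] [176.15  322.075]
upper 710 [ 0.49009312 -0.03855639  0.12505669] [0.739838   0.10128327 0.16296304]
face 1750 [-0.88977814  0.45639217 -0.0010234 ] 152.84543973749615
centre [0.52207549 0.07233664 0.08619585] 81.8730239868164
```

```bash
cat > m2.py <<'E'
from m import *
K=(-15,119.5,98)
a_k=(247.3,224.5);b_k=(322.4,176.1)
L=[(K,a,a_k),(K,b,b_k),((R,-t,18),a,A(590,282)),((R,t,18),a,A(122,297)),((F,-t,18),b,B(68,425)),((R,t,18),b,B(552,280)),
((-7,0,160),a,A(385,67)),((-23,0,36),a,A(383,352)),((-15,62,98),a,A(231,205)),((-15,-62,98),a,A(531,208))]
wt=np.array([1]*12+[0,1, 0,1, 1,0, 1,0])
r=lambda s:np.concatenate([proj(c,W(s,p))-px for p,c,px in L])
fun=lambda s:np.r_[wt*r(s),(np.degrees(s[2])+27.1)*1,s[3]*1e3/1]
s=least_squares(fun,[.54,.05,-.47,0],loss='soft_l1').x
if __name__=='__main__':
    print(s.round(4),np.degrees(s[2]));print(r(s).reshape(-1,2).round(1))
    for n,p in dict(knob=K,axle=(-15,0,98),top=(-15,0,160),bracket=(-15,87,114),facefront=(-23,0,140)).items():print(n,W(s,p).round(4))
    for p in [(390,90),(280,120),(490,140),(248,250),(515,220)]:
        w=pt(a,*A(*p));d=w[:2]-s[:2];c,n=np.cos(s[2]),np.sin(s[2]);print('face local',(np.array([c*d[0]+n*d[1],-n*d[0]+c*d[1]])*1e3).round(1),w[2].round(4))
E
python3 m2.py
```

```text
knob tri (array([0.57891339, 0.16312438, 0.10128634]), np.float64(0.007187464734160293))
[ 5.423e-01  4.970e-02 -4.566e-01 -1.000e-04] -26.161031673226486
[[-1.3 -0.1]
 [ 0.2  2.3]
 [ 2.3 -2. ]
 [ 0.4  0.2]
 [-2.5  0.7]
 [-0.9  0.4]
 [-3.5 -0.5]
 [-1.2 -0.8]
 [-1.7  2.4]
 [-2.2 -1.3]]
knob [0.5815 0.1636 0.0979]
axle [0.5288 0.0563 0.0979]
top [0.5288 0.0563 0.1599]
bracket [0.5672 0.1344 0.1139]
facefront [0.5216 0.0599 0.1399]
face local [-29.8  -7.5] 0.1579
face local [-22.2  36.6] 0.1437
face local [-29.2 -47.7] 0.1336
face local [-28.6  52. ] 0.089
face local [-29.4 -58. ] 0.0968
```

Request:
{"name": "arm_command", "arguments": {
  "xyz": [
    [21,33,0],
    [21,33,0],
    [21,33,0],
    [21,33,0],
    [21,33,0],
    [21,33,0],
    [21,33,0],
    [21,33,0],
    [21,33,0],
    [21,33,0],
    [21,33,0],
    [21,33,0],
    [21,33,0],
    [21,33,0],
    [21,33,0],
    [21,33,0],
    [21,33,0],
    [21,33,0],
    [21,33,0],
    [21,33,0]
  ],
  "spin": [2.33,2.33,2.33,2.33,2.33,2.33,2.33,2.33,2.33,2.33,2.33,2.33,2.33,2.33,2.33,2.33,2.33,2.33,2.33,2.33]
}}

```text
time: 2.1
tool_pos: [0.5711, 0.1586, 0.4043]
tool_rot: [-3.141, 0.001, 1.106]
contact_force: [0.5, -0.8, -0.5]
opening: 0.0917
grip_force: 0.0
```

Run:
```python
from h import *
o=observe();print(o['time'],o['tool_pos'],np.degrees(o['tool_rot']),o['qpos'])
c=snap('wrist','w0');print(c['world_from_camera'].round(3),c['fx'],c['cx'],c['cy'])
```

```text
2.1 [0.57113061 0.15860516 0.40425753] [-1.79966516e+02  3.48955492e-02  6.33676658e+01] [ 1.41666492e-01  4.68049511e-01  1.32858267e+00 -1.71650178e-04
  1.34578779e+00  6.06526955e-01]
[[ 0.894  0.428  0.132  0.607]
 [-0.448  0.855  0.262  0.23 ]
 [-0.    -0.293  0.956  0.384]
 [ 0.     0.     0.     1.   ]] 309.70691628693146 320.510770822119 196.59337989080154
```

View pics/w0.png

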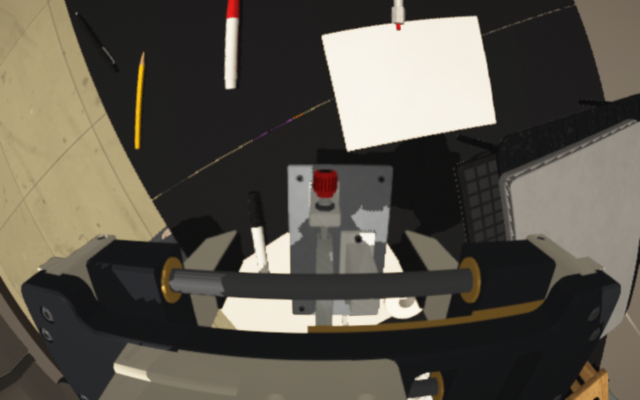

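The wrist view shows the knob top at (325,181), the plate's left corners at (288,166) and (393,166), and the plate's left edge nearly horizontal in the image.

```bash
cat >> h.py <<'E'
def fray(c,u,v):
    x,y=u-c['cx'],v-c['cy'];r=np.hypot(x,y);t=r/c['fx'];T=c['world_from_camera']
    return T[:3,3],T[:3,:3]@np.array([np.sin(t)*x/r,-np.sin(t)*y/r,-np.cos(t)])
def fz(c,u,v,z):
    o,d=fray(c,u,v);return o+d*(z-o[2])/d[2]
E
python3 - <<'E'
from m2 import *
c=dict(np.load('pics/w0.npz'));C=c['img'].astype(int)
k=(C[...,0]>110)&(C[...,1]<60)&(C[...,2]<60);k[:150]=0;k[:,:290]=0;k[:,360:]=0;k[210:]=0
i=np.argwhere(k);print('knob px',len(i),i.mean(0),i.min(0),i.max(0))
u,v=(i[:,1].min()+i[:,1].max())/2,i[:,0].mean()
p=fz(c,u,v,.101);print('knob wrist',p)
o1,d1=fray(c,u,v)
for cam,px in((a,a_k),(b,b_k)):
    o2,d2=ray(cam,*px);q=np.linalg.lstsq(np.c_[d1,-d2],o2-o1,rcond=None)[0];print('tri',(o1+q[0]*d1+o2+q[1]*d2)/2,np.linalg.norm(o1+q[0]*d1-o2-q[1]*d2))
f,g=fz(c,288,165.5,.018),fz(c,393,166,.018);e=g-f;print('corners',f,g,np.linalg.norm(e),np.degrees(np.arctan2(e[1],e[0])))
print('pred',W(s,(-65,112.5,18)),W(s,(65,112.5,18)))
f2=fz(c,290,313,.018);e=f-f2;print('front edge',f2,np.linalg.norm(e),np.degrees(np.arctan2(e[1],e[0]))-90)
m=(f+g)/2;print('knob from corners',m[:2]+.007*np.array([-np.sin(-.4625),np.cos(-.4625)])-.015*np.array([np.cos(-.4625),np.sin(-.4625)]))
E
```

```text
knob tri (array([0.57891339, 0.16312438, 0.10128634]), np.float64(0.007187464734160293))
knob px 206 [185.0776699  324.87864078] [173 315] [197 335]
knob wrist [0.57693575 0.16092408 0.101     ]
tri [0.57699299 0.16148916 0.0995127 ] 0.0018448904334706193
tri [0.57914923 0.16192389 0.10506478] 0.003544546781348004
corners [0.53909981 0.18258477 0.018     ] [0.65359277 0.12520418 0.018     ] 0.12806705653520598 -26.61871793922887
pred [0.53352442 0.17934592 0.01788697] [0.65020701 0.1220295  0.01788697]
front edge [ 0.43538067 -0.01121404  0.018     ] 0.21980818643583488 -28.155234872043657
knob from corners [0.5860455  0.16685186]
```

Request:
{"name": "arm_command", "arguments": {
  "xyz": [
    [2,1,-20],
    [2,1,-20],
    [2,1,-20],
    [1,0,-20],
    [0,0,0],
    [0,0,0]
  ],
  "spin": [0,0,0,0,0,0]
}}

```text
time: 2.75
tool_pos: [0.5776, 0.16, 0.3247]
tool_rot: [-3.141, 0.0, 1.104]
contact_force: [1.3, -0.7, -0.2]
opening: 0.0919
grip_force: 0.0
```

Run:
```python
from h import *
c=snap('wrist','w1');C=c['img'].astype(int);print(observe()['tool_pos'])
k=(C[...,0]>110)&(C[...,1]<60)&(C[...,2]<60);k[:100]=0;k[:,:270]=0;k[:,370:]=0;k[260:]=0
i=np.argwhere(k);print(len(i),i.mean(0),i.min(0),i.max(0))
o1,d1=fray(c,i[:,1].mean(),i[:,0].mean())
c0=dict(np.load('pics/w0.npz'));o2,d2=fray(c0,324.9,185.1)
q=np.linalg.lstsq(np.c_[d1,-d2],o2-o1,rcond=None)[0];print('tri',o1+q[0]*d1,o2+q[1]*d2, 'z.1',fz(c,i[:,1].mean(),i[:,0].mean(),.1))
im=cv2.resize(c['img'][:,:,::-1][100:400,200:500],(600,600));cv2.imwrite('pics/w1c.png',im)
```

```text
[0.57776321 0.16003699 0.3255327 ]
399 [219.50626566 319.25062657] [204 305] [236 333]
tri [0.57663215 0.16024855 0.09836284] [0.57655999 0.16030052 0.09835782] z.1 [0.57692579 0.16081454 0.1       ]
```

View pics/w1c.png

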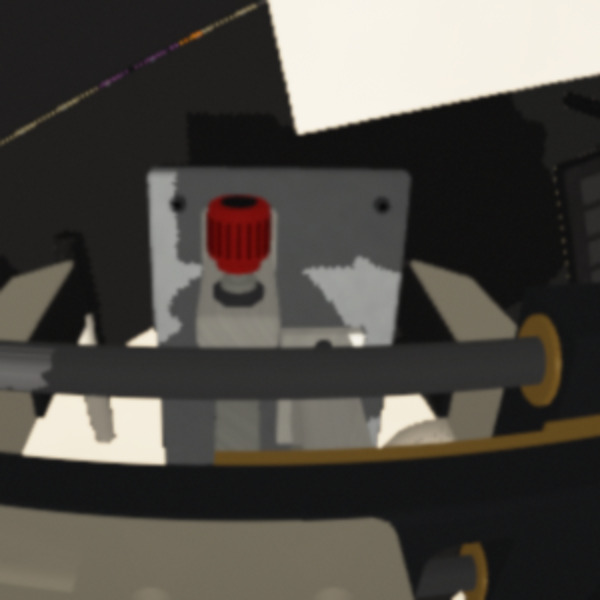

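The knob sits centred between the fingers at (238,235) in the crop, with the bracket top at (238,330), so the yaw is aligned. The triangulated height of 0.098 matches the text, so I'll descend and grip.

Request:
{"name": "arm_command", "arguments": {
  "xyz": [
    [0,1,-17],
    [0,0,-17],
    [0,0,-17],
    [0,0,-16],
    [0,0,0],
    [0,0,0]
  ],
  "spin": [0,0,0,0,0,0]
}}

```text
time: 3.4
tool_pos: [0.5779, 0.1611, 0.259]
tool_rot: [3.14, -0.001, 1.104]
contact_force: [0.6, 0.5, 0.5]
opening: 0.092
grip_force: 0.0
```

Request:
{"name": "arm_command", "arguments": {
  "xyz": [
    [0,0,0],
    [0,0,0],
    [0,0,0],
    [0,0,0],
    [0,0,0],
    [0,0,0],
    [0,0,0],
    [0,0,0],
    [0,0,0],
    [0,0,0]
  ],
  "spin": [0,0,0,0,0,0,0,0,0,0],
  "jaw": -0.8,
  "squeeze": 15
}}

```text
time: 4.4
tool_pos: [0.5772, 0.1613, 0.2576]
tool_rot: [-3.14, 0.0, 1.104]
contact_force: [-3.0, 1.4, -0.1]
opening: 0.0215
grip_force: 15.0
```

Request:
{"name": "arm_command", "arguments": {
  "xyz": [
    [0.9,1.8,0],
    [0.9,1.8,0],
    [0.9,1.8,0],
    [0.9,1.8,0],
    [0.9,1.8,0],
    [0.9,1.8,0],
    [0,0,0],
    [0,0,0],
    [0,0,0]
  ],
  "spin": [0,0,0,0,0,0,0,0,0]
}}

```text
time: 5.3
tool_pos: [0.5821, 0.1708, 0.2576]
tool_rot: [-3.14, 0.004, 1.104]
contact_force: [-6.0, -7.6, 3.9]
opening: 0.0217
grip_force: 15.0
```

Run:
```python
from h import *
snap('scene','s1');o=observe();print(o['tool_pos'],o['contact_force'],o['opening'],o['grip_force'])
```

```text
[0.58214299 0.17081347 0.25762596] [-5.5272119  -5.78787005  4.17955778] 0.021258326596840654 15.01748040318489
```

Request:
{"name": "arm_command", "arguments": {
  "xyz": [
    [0,0,0],
    [0,0,0],
    [0,0,0],
    [0,0,0],
    [0,0,30],
    [0,0,30],
    [0,0,30],
    [0,0,20],
    [0,0,0],
    [0,0,0]
  ],
  "spin": [0,0,0,0,0,0,0,0,0,0],
  "jaw": 0.6
}}

```text
time: 6.35
tool_pos: [0.5828, 0.1719, 0.3674]
tool_rot: [3.141, -0.0, 1.104]
contact_force: [-0.8, 0.2, -0.7]
opening: 0.0735
grip_force: 0.0
```

Run:
```python
from h import *
c=snap('scene','s2');o=observe();print(o['tool_pos'],o['contact_force'],o['opening'])
C=c['img'].astype(int);c0=np.load('pics/s0.npz')['img'].astype(int)
for x in(c0,C):
    i=np.argwhere((x[...,0]>100)&(x[...,1]<70)&(x[...,2]<70)&(np.mgrid[0:400,0:640][1]<262)&(np.mgrid[0:400,0:640][1]>232)&(np.mgrid[0:400,0:640][0]<240)&(np.mgrid[0:400,0:640][0]>205));print(len(i),i.mean(0))
im=np.hstack([cv2.resize(x[185:265,235:345].astype(np.uint8)[:,:,::-1],None,fx=3.6,fy=3.6,interpolation=2) for x in(np.load('pics/s1.npz')['img'],C)])
cv2.imwrite('pics/c2.png',im)
```

```text
[0.58269138 0.17184614 0.36656173] [-0.57388864 -0.03488832 -0.65576541] 0.0733559269527827
147 [224.48979592 246.89115646]
111 [225.09009009 242.90990991]
```

View pics/c2.png

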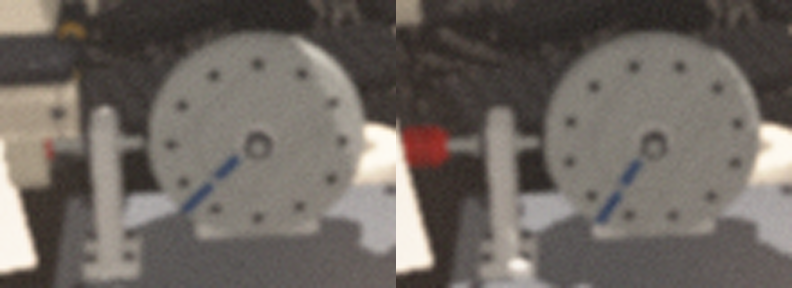

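Both halves show the freed rotor sinking counter-clockwise, with the blue line going from about 45° to 60° below left. The right half shows the knob staying out by itself. I'll move over the rim while it settles and measure the line angle in code.

Request:
{"name": "arm_command", "arguments": {
  "xyz": [
    [-11.5,-23,0],
    [-11.5,-23,0],
    [-11.5,-23,0],
    [-11.5,-23,0],
    [-11.5,-23,0],
    [-11.7,-23,0],
    [0,0,0],
    [0,0,0],
    [0,0,0],
    [0,0,0],
    [0,0,0],
    [0,0,0],
    [0,0,0],
    [0,0,0],
    [0,0,0],
    [0,0,0],
    [0,0,0],
    [0,0,0]
  ],
  "spin": [0,0,0,0,0,0,0,0,0,0,0,0,0,0,0,0,0,0]
}}

```text
time: 8.2
tool_pos: [0.5137, 0.0338, 0.3678]
tool_rot: [3.141, 0.0, 1.104]
contact_force: [-0.2, 0.9, -0.5]
opening: 0.0738
grip_force: 0.0
```

```bash
cat > ang.py <<'E'
from h import *
Y=np.radians(-26.7);ex=np.array([np.cos(Y),np.sin(Y),0]);ey=np.array([-np.sin(Y),np.cos(Y),0])
C0=np.array([.5265,.0555,.098])-ex*.008
def ang(c):
    x=c['img'].astype(int);m=(x[...,2]-x[...,0]>22)
    g=np.zeros_like(m);g[185:265,270:345]=1
    i=np.argwhere(m&g);o=c['world_from_camera'][:3,3]
    P=[]
    for v,u in i:
        _,d=ray(c,u,v);P.append(o+d*((C0-o)@ex)/(d@ex))
    P=np.array(P)-C0;q=np.c_[P@ey,P[:,2]];w=np.array([x[v,u,2]-x[v,u,0] for v,u in i])
    mu=np.average(q,axis=0,weights=w);e=np.linalg.eigh(np.cov(q.T,aweights=w))[1][:,1]
    # joint angle: 0 = left(+y), clockwise positive (toward up)
    if e@mu<0:e=-e
    return len(i),mu.round(4),np.degrees(np.arctan2(e[1],e[0])).round(2),np.degrees(np.arctan2(mu[1],mu[0])).round(2)
def now(f):
    c=snap('scene',f);print(observe()['time'],ang(c))
if __name__=='__main__':
    for f in('s0','s1','s2'):print(f,ang(dict(np.load('pics/'+f+'.npz'))))
    for k in range(3):now('s3_%d'%k)
    print(observe()['tool_pos'])
E
python3 ang.py
```

```text
s0 (37, array([ 0.0375, -0.0025]), np.float64(-5.31), np.float64(-3.81))
s1 (29, array([ 0.026 , -0.0277]), np.float64(-46.13), np.float64(-46.81))
s2 (24, array([ 0.019 , -0.0326]), np.float64(-59.11), np.float64(-59.86))
8.25 (33, array([ 0.019 , -0.0327]), np.float64(-58.38), np.float64(-59.88))
8.3 (35, array([ 0.0193, -0.0333]), np.float64(-58.51), np.float64(-59.9))
8.35 (35, array([ 0.0193, -0.0334]), np.float64(-58.53), np.float64(-59.92))
[0.51373701 0.0338081  0.36775343]
```

Rest 1 is measured: the line is about 59° below left and steady. Next I'll grip the rim right of top.

Request:
{"name": "arm_command", "arguments": {
  "xyz": [
    [0,0,-20],
    [0,0,-20],
    [0,0,-22],
    [0,0,0],
    [0,0,0]
  ],
  "spin": [0,0,0,0,0]
}}

```text
time: 8.85
tool_pos: [0.5139, 0.0338, 0.3061]
tool_rot: [-3.141, 0.0, 1.104]
contact_force: [0.1, -0.0, 1.1]
opening: 0.0732
grip_force: 0.0
```

Request:
{"name": "arm_command", "arguments": {
  "xyz": [
    [0,0,0],
    [0,0,0],
    [0,0,0],
    [0,0,0],
    [0,0,0],
    [0,0,0],
    [0,0,0],
    [0,0,0],
    [0,0,0]
  ],
  "spin": [0,0,0,0,0,0,0,0,0],
  "jaw": -0.9,
  "squeeze": 12
}}

```text
time: 9.75
tool_pos: [0.5125, 0.0343, 0.3054]
tool_rot: [-3.137, 0.001, 1.104]
contact_force: [-7.6, 2.2, 3.6]
opening: 0.0157
grip_force: 12.0
```

```bash
python3 -c "
from ang import *
now('s4');print(observe())
p=np.array([C0+ey*.054*np.sin(t)+np.array([0,0,.054*np.cos(t)]) for t in np.radians(np.linspace(-25,55,17))])
print((np.diff(p,axis=0)*1e3).round(1).tolist())"
```

```text
9.8 (36, array([ 0.0194, -0.0331]), np.float64(-58.15), np.float64(-59.64))
{'time': 9.8, 'qpos': array([-8.26404878e-02,  4.26576013e-01,  1.69501682e+00,  7.99098264e-04,
        1.02476310e+00,  3.83741151e-01]), 'qvel': array([ 1.66717881e-03, -4.41440766e-05, -1.90708753e-03, -5.11516509e-04,
       -2.26363091e-03,  1.86470920e-04]), 'joint_efforts': array([ -1.34941075, -42.57462859, -23.47875237,  -0.44675175,
        -1.95079967,  -0.10705453]), 'tool_pos': array([0.51248084, 0.03430927, 0.30536612]), 'tool_rot': array([-3.13692074e+00,  1.15198468e-03,  1.10400078e+00]), 'contact_force': array([-6.39646806,  2.56977164,  3.58095474]), 'torque': array([ 0.30785082,  0.91324591, -0.09056683]), 'grip_force': 11.99820265173912, 'opening': 0.016225433197663033}
[[2.0, 3.9, 1.8], [2.0, 4.0, 1.4], [2.1, 4.1, 1.0], [2.1, 4.2, 0.6], [2.1, 4.2, 0.2], [2.1, 4.2, -0.2], [2.1, 4.2, -0.6], [2.1, 4.1, -1.0], [2.0, 4.0, -1.4], [2.0, 3.9, -1.8], [1.9, 3.7, -2.2], [1.8, 3.5, -2.5], [1.7, 3.3, -2.9], [1.6, 3.1, -3.2], [1.4, 2.8, -3.5], [1.3, 2.6, -3.7]]
```

Gripped, with an opening of 16 mm. I'll correct 2 mm along the axle and swing the top 80° to the left.

Request:
{"name": "arm_command", "arguments": {
  "xyz": [
    [-1.8,0.9,0],
    [2.0,3.9,1.8],
    [2.0,4.0,1.4],
    [2.1,4.1,1.0],
    [2.1,4.2,0.6],
    [2.1,4.2,0.2],
    [2.1,4.2,-0.2],
    [2.1,4.2,-0.6],
    [2.1,4.1,-1.0],
    [2.0,4.0,-1.4],
    [2.0,3.9,-1.8],
    [1.9,3.7,-2.2],
    [1.8,3.5,-2.5],
    [1.7,3.3,-2.9],
    [1.6,3.1,-3.2],
    [1.4,2.8,-3.5],
    [1.3,2.6,-3.7],
    [0,0,0],
    [0,0,0],
    [0,0,0]
  ],
  "spin": [0,0,0,0,0,0,0,0,0,0,0,0,0,0,0,0,0,0,0,0]
}}

```text
time: 11.8
tool_pos: [0.5425, 0.0949, 0.2875]
tool_rot: [3.141, -0.001, 1.104]
contact_force: [1.5, 1.7, -2.6]
opening: 0.0159
grip_force: 12.0
```

```bash
python3 -c "
from ang import *
now('s5');o=observe();print(o['tool_pos'],o['contact_force'],o['opening'])"
```

```text
11.85 (16, array([-0.0274, -0.0278]), np.float64(-132.0), np.float64(-134.57))
[0.54250853 0.09479514 0.28762331] [ 3.06210021  1.04060234 -1.78916115] 0.015758349426804156
```

Request:
{"name": "arm_command", "arguments": {
  "xyz": [
    [0,0,0],
    [0,0,0],
    [0,0,0],
    [0,0,0],
    [0,0,0],
    [0,0,25],
    [0,0,25],
    [0,0,30],
    [0,0,0],
    [0,0,0],
    [0,0,0],
    [0,0,0],
    [0,0,0],
    [0,0,0],
    [0,0,0],
    [0,0,0],
    [0,0,0],
    [0,0,0],
    [0,0,0],
    [0,0,0]
  ],
  "spin": [0,0,0,0,0,0,0,0,0,0,0,0,0,0,0,0,0,0,0,0],
  "jaw": 0.4
}}

```text
time: 13.85
tool_pos: [0.5423, 0.0945, 0.3678]
tool_rot: [3.141, 0.0, 1.104]
contact_force: [-0.7, 0.8, 0.4]
opening: 0.0641
grip_force: 0.0
```

Request:
{"name": "arm_command", "arguments": {
  "xyz": [
    [0,0,0],
    [0,0,0],
    [0,0,0],
    [0,0,0],
    [0,0,0],
    [0,0,0],
    [0,0,0],
    [0,0,0],
    [0,0,0],
    [0,0,0],
    [0,0,0],
    [0,0,0],
    [0,0,0],
    [0,0,0],
    [0,0,0],
    [0,0,0],
    [0,0,0],
    [0,0,0],
    [0,0,0],
    [0,0,0]
  ],
  "spin": [0,0,0,0,0,0,0,0,0,0,0,0,0,0,0,0,0,0,0,0]
}}

```text
time: 15.85
tool_pos: [0.5423, 0.0945, 0.3677]
tool_rot: [3.142, -0.0, 1.104]
contact_force: [0.7, 0.3, -0.0]
opening: 0.064
grip_force: 0.0
```

```bash
python3 -c "
from ang import *
now('s6');now('s7');o=observe();print(o['tool_pos'],o['opening'])
ims=[np.load('pics/%s.npz'%f)['img'][190:256,270:340,::-1] for f in('s3_2','s7')]
cv2.imwrite('pics/c7.png',np.hstack([cv2.resize(x,None,fx=5.6,fy=5.6,interpolation=2) for x in ims]))"
```

```text
15.9 (20, array([-0.0091, -0.0376]), np.float64(-100.35), np.float64(-103.6))
15.95 (20, array([-0.0092, -0.038 ]), np.float64(-100.38), np.float64(-103.56))
[0.54224434 0.09454355 0.36773996] 0.06379485067871843
```

View pics/c7.png

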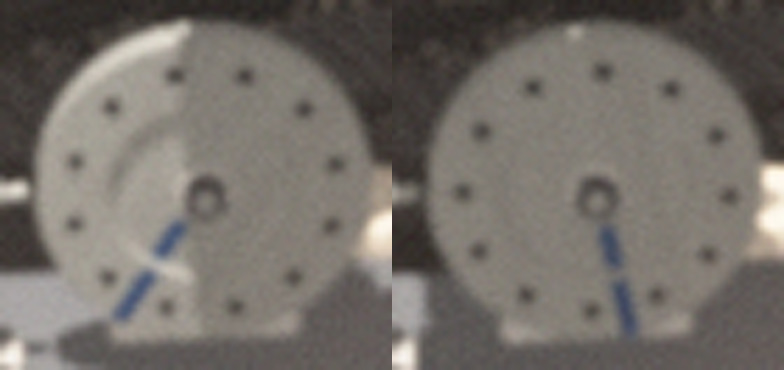

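Both rests are clear: left with the line at lower left, right with it just past the bottom. The 12 tapped holes give a sharper angle, so I'll fit both rests from the hole pixels I read off.

```bash
cat > holes.py <<'E'
from ang import *
def plane(c,u,v):
    o,d=ray(c,u,v);p=o+d*((C0-o)@ex)/(d@ex)-C0;return [p@ey,p[2]]
def fit(c,px,x0=0):
    q=np.array([plane(c,270+((u-x0)-2.3)/5.6,190+(v-2.3)/5.6) for u,v in px])
    ctr=q.mean(0);z=(q-ctr)@[1,1j];t=np.unwrap(np.angle(z))
    k=np.arange(12)*np.sign(t[-1]-t[0])*np.pi/6
    # remove ellipticity: first-order phase mean over full circle
    print('ctr mm',ctr*1e3,'rad',abs(z).mean(),abs(z).std(),'resid deg',np.degrees((t-k).std()))
    return np.degrees(np.mean(t-k))%30
l=[(175,75),(243,75),(304,108),(336,164),(331,226),(294,278),(236,307),(166,307),(108,278),(74,223),(74,162),(112,107)]
r=[(602,72),(671,90),(717,136),(729,196),(709,256),(657,297),(592,311),(526,296),(478,251),(462,192),(481,131),(532,87)]
if __name__=='__main__':
    c=dict(np.load('pics/s7.npz'))
    for p,x0 in((l,0),(r,392)):
        ph=fit(c,p,x0);print('phase',ph,'line cand',[round(ph+15+30*k-180,1) for k in range(0,5)])
E
python3 holes.py
```

```text
ctr mm [-2.02139332 -1.84612534] rad 0.04949996329039743 0.00013898524748610108 resid deg 0.4922653726781605
phase 18.300652205732206 line cand [np.float64(-146.7), np.float64(-116.7), np.float64(-86.7), np.float64(-56.7), np.float64(-26.7)]
ctr mm [-1.99109651 -2.01453253] rad 0.0495200407899321 0.00029644934994792264 resid deg 0.3934585664545437
phase 3.8855095822925847 line cand [np.float64(-161.1), np.float64(-131.1), np.float64(-101.1), np.float64(-71.1), np.float64(-41.1)]
```

Rests are -56.7° and -101.1°, 44.4° apart, so the rotor stops 22.2° short, inside the stated 15–24°. Heavy side down is at a line angle of -78.9°. I'll grip left of top and turn back clockwise 22.2°.

Request:
{"name": "arm_command", "arguments": {
  "xyz": [
    [-3.6,-7.2,0],
    [-3.6,-7.2,0],
    [-3.7,-7.2,0],
    [0,0,-20],
    [0,0,-20],
    [0,0,-21],
    [0,0,0],
    [0,0,0]
  ],
  "spin": [0,0,0,0,0,0,0,0]
}}

```text
time: 16.75
tool_pos: [0.5314, 0.0725, 0.3071]
tool_rot: [-3.142, 0.0, 1.104]
contact_force: [-0.2, -0.3, 0.6]
opening: 0.0648
grip_force: 0.0
```

Request:
{"name": "arm_command", "arguments": {
  "xyz": [
    [0,0,0],
    [0,0,0],
    [0,0,0],
    [0,0,0],
    [0,0,0],
    [0,0,0],
    [0,0,0],
    [0,0,0],
    [0,0,0]
  ],
  "spin": [0,0,0,0,0,0,0,0,0],
  "jaw": -0.9,
  "squeeze": 15
}}

```text
time: 17.65
tool_pos: [0.5314, 0.073, 0.3067]
tool_rot: [3.142, -0.0, 1.104]
contact_force: [-0.5, -0.6, 1.5]
opening: 0.016
grip_force: 15.0
```

```bash
cat > auto.py <<'E'
from holes import *
from scipy.optimize import least_squares
CT=np.array([-.0020,-.0019]);RR=.0495
def fillx(c,th):
    # darkness score summed at predicted hole positions (upsampled), per phase
    g=cv2.GaussianBlur(cv2.cvtColor(c['img'],cv2.COLOR_RGB2GRAY).astype(np.float32),(0,0),.8)
    out=[]
    T=np.linalg.inv(c['world_from_camera'])
    def pr(y,z):
        p=T[:3,:3]@(C0+ey*y+np.array([0,0,z]))+T[:3,3];return c['cx']+c['fx']*p[0]/-p[2],c['cy']-c['fy']*p[1]/-p[2]
    def s(r,t):
        uv=np.array([pr(CT[0]+r*np.cos(a),CT[1]+r*np.sin(a)) for a in t],np.float32)
        return cv2.remap(g,uv[:,0],uv[:,1],cv2.INTER_LINEAR).ravel()
    k=np.radians(np.arange(195,346,30)) # lower half only
    for h in th:
        t=np.radians(h)+k
        out.append((s(RR-.007,t)/2+s(RR+.006,t)/2-s(RR,t)).clip(0,25).mean())
    return np.array(out)
def phase(c,guess):
    th=np.arange(guess-12,guess+12,.2);f=fillx(c,th);j=f.argmax();w=abs(th-th[j])<4
    p=np.polyfit(th[w]-th[j],f[w],2);return round(th[j]-p[1]/2/p[0],2),f.max()
if __name__=='__main__':
    import sys
    for f,g in(('s3_2',-56.7),('s7',-101.1)):print(f,phase(dict(np.load('pics/%s.npz'%f)),g))
    c=snap('scene',sys.argv[1]);print(sys.argv[1],phase(c,float(sys.argv[2])),ang(c));o=observe();print(o['time'],o['tool_pos'],o['contact_force'],o['opening'])
E
python3 auto.py s8 -101 | grep -v resid
python3 -c "
from ang import *
p=np.array([ey*.054*np.sin(t)+np.array([0,0,.054*np.cos(t)]) for t in np.radians(np.linspace(22,-.2,7))])
print((np.diff(p,axis=0)*1e3).round(1).tolist())"
```

```text
s3_2 (np.float64(-56.6), np.float32(24.537909))
s7 (np.float64(-101.08), np.float32(24.999777))
s8 (np.float64(-101.08), np.float32(24.899832)) (20, array([-0.0091, -0.037 ]), np.float64(-100.38), np.float64(-103.85))
17.7 [0.53135633 0.07294517 0.30674836] [-0.2779222  -0.34067857  0.50178451] 0.016282430251155326
[[-1.5, -2.9, 1.2], [-1.5, -3.0, 1.0], [-1.5, -3.0, 0.8], [-1.5, -3.1, 0.5], [-1.6, -3.1, 0.3], [-1.6, -3.1, 0.1]]
```

The automatic hole phase matches my readings (-56.6, -101.1). The rotor has not moved since gripping, so I'll turn it back.

Request:
{"name": "arm_command", "arguments": {
  "xyz": [
    [-1.5,-2.9,1.2],
    [-1.5,-3.0,1.0],
    [-1.5,-3.0,0.8],
    [-1.5,-3.1,0.5],
    [-1.6,-3.1,0.3],
    [-1.6,-3.1,0.1],
    [0,0,0],
    [0,0,0],
    [0,0,0],
    [0,0,0]
  ],
  "spin": [0,0,0,0,0,0,0,0,0,0]
}}

```text
time: 18.7
tool_pos: [0.522, 0.0546, 0.3107]
tool_rot: [-3.141, 0.001, 1.104]
contact_force: [-2.4, 0.2, 3.1]
opening: 0.0158
grip_force: 15.0
```

```bash
python3 auto.py s9 -79 | grep -v resid
```

```text
s3_2 (np.float64(-56.6), np.float32(24.537909))
s7 (np.float64(-101.08), np.float32(24.999777))
s9 (np.float64(-79.03), np.float32(24.420708)) (21, array([ 0.0053, -0.039 ]), np.float64(-80.39), np.float64(-82.19))
18.75 [0.52198556 0.05454838 0.31073211] [-1.72335775  0.78412934  2.84866328] 0.01580269772667331
```

```bash
python3 -c "
import cv2;x=cv2.imread('pics/s9.png')[180:300,230:370];cv2.imwrite('pics/c9.png',cv2.resize(x,None,fx=5,fy=5,interpolation=2))"
```

```text
(no output)
```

View pics/c9.png

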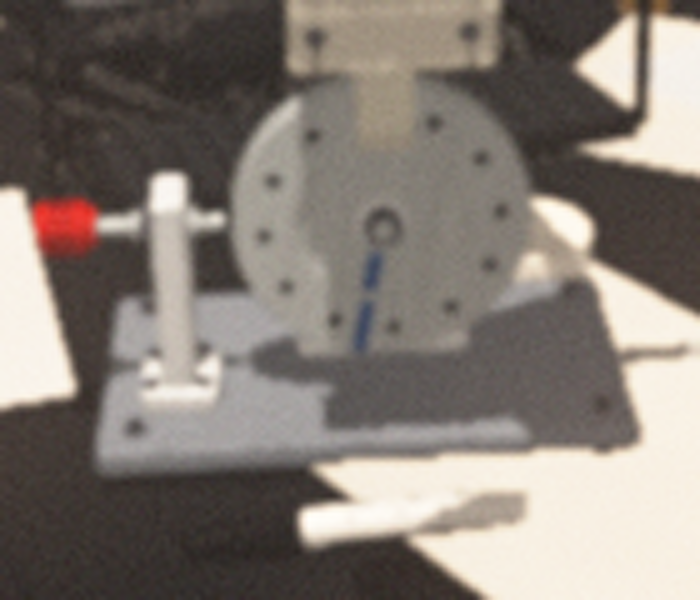

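The knob is still out at (65,227), the pin is clear of the rotor, the rim is gripped at the top (385,110), and the marker is where it was. I'm handing in.

```bash
python3 -c "
from cell import *
print(hand_in())"
```

```text
the job is handed in; nothing more can be done
None
```

I handed the job in with the rotor gripped at the top of its rim and held still, heavy side straight down to within about half a degree by the camera; the lock is out, and I touched no bystanders (only the marker was checked, in the last picture).

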